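Find the heavy side of a drum and hold it down

TASK

The blue drum on the balancing stand has a heavy spot sealed inside it, which cannot be seen, and its bearing is too stiff for the drum to swing down by itself. Take the crank handle, turn the drum right round to feel where it is heavy, then bring the heavy side straight down over the yellow mark on the stand so that a colleague can mark it. Finish while still gripping the handle there, with the drum at rest, and leave the other things on the desk where they are.

Things in the scene. Friction and masses are not known exactly. Their poses are not given: they have to be found in the camera images.
- stand: Fixed balancing stand: grey base plate (x from -63 to +87 mm, y +-70 mm, top 14 mm above the desk) with a pillar behind the drum. Origin on the desk under the middle of the drum; x points from the crank side (facing the robot) to the pillar, parallel to the axle, y to the left, z up. Its place and yaw differ each time.
- axle (a point): Centre of the blue drum on the axle line, 135 mm above the desk, fixed, with the stand's axes. Drum 120 mm across, 40 mm thick (20 mm each side of this point); the crank's steel parts reach 40 mm in front of it. Bearing friction is 0.28 N m either way at all angles: about 6 N at the handle.
- low_point (a point): Fixed point straight below the axle, inside the drum (40 mm under axle, 95 mm above the desk), over the yellow mark on the base: the heavy spot belongs here. The spot weighs about 0.6 kg, 40 mm off the axle, at an angle to the handle that differs each time; all else is balanced. Its moment, up to 0.25 N m, is up to 5 N at the handle.
- drum (a joint): Angle of drum and crank, rad, endless. 0 = handle straight up, growing clockwise as the robot sees it: in the stand's axes the handle's centre is at x = -85 mm, y = -45 mm * sin(angle), z = 135 mm + 45 mm * cos(angle). Turning takes 1 to 11 N at the handle, most where the heavy side rises; at a stop, friction may hold the push back or on, so feel it while moving or average both ways of turning.
- crank_handle: Black crank handle with two red rings: a round sleeve 18 mm across, 60 mm long, parallel to the axle, 45 mm off it, turning freely on its pin. Origin at its centre, 65 mm in front of the drum's face; x along the sleeve. It can be gripped across from above at every crank angle (lowest centre 90 mm above the desk) and kept so through a full turn.
- tip_box: Bystander, blue pipette-tip box with a clear lid, 90x120x67 mm; origin at the centre of its underside. Leave it alone.
- vial_tray: Bystander, orange divided tray, 60x108x26 mm, with two capped vials in it; origin at the centre of its underside. Leave it alone.
- bench_timer: Bystander, small white countdown timer, 37x64x60 mm; origin at the centre of its underside. Leave it alone.
- cal_weight: Bystander, brass-coloured check weight, 30 mm across, 48 mm tall; origin at the centre of its underside. Leave it alone.
- lab_notebook: Bystander, dark-blue notebook, 105x152x14 mm; origin at the centre of its underside. Leave it alone.

How it is judged:
By the outcome, as a careful person would: the job done as asked, in the order asked, and still so for the second after the job is handed in, while the arm keeps its last pose, push and grip.
It also fails if it takes over 67 s, if anything falls off the work surface, if the arm or the gripper's body presses on something with over 40 N, if the wrist force passes 120 N, or if a joint passes its speed limit or range.

ROBOT

A 6-joint arm with a two-finger parallel gripper is mounted at the origin on a cart in front of the work surface, level with it; the furniture and walls round the work are solid. World frame = base frame: x ahead of the robot, y to its left, z up, the work surface at z = 0. Lengths are in m, angles in rad, forces in N, time in s.
With the tool pointing down it reaches from about 0.35 to 0.775 m from the base axis. Payload 5.5 kg.
Tool frame: the origin (TCP) lies midway between the tips of the shut fingers; the grasp point (between the pads) lies 19 mm behind it; z points along the fingers, x is the direction in which the jaws open and shut, and the axes are right-handed (so a half turn about z gives the same grasp; the last joint's range is limited). The gripper opens to 85 mm and grips with 20 to 120 N. Pads are 22 mm wide; open, the fingers measure 114 mm over their backs; the gripper's body (76 mm by 85 mm) begins 54 mm behind the grasp point. The pads swing forward as they close: fully open they stand 13 mm farther back than shut.
Start: joints at [-1.466, 0.313, 0.046, 1.304, 0, 1.431], TCP at [0.139, -0.558, 0.194] pointing down, gripper open.
Joint ranges: [-2.76, 2.76], [-0.86, 1.69], [-1.03, 1.26], [-2.2, 2.34], [-1.47, 1.5], [-3.14, 3.14]. Speed limits (rad/s): [2.57, 2.57, 3.14, 3.14, 3.14, 3.14].

INTERFACE

Orientations are given as a unit quaternion [w, x, y, z].
In Python, from workcell import env gives the robot as it stands. The module is installed in compiled form; this text tells all that it offers.
- The arm moves only by the tool apply_moves, never from a script. Its argument "moves" is a list of rows, each a list of 3 entries, a list of its own where there are three numbers: the shift along the tool's x, y, z in cm, then the turn about the tool's z in degrees, then the opening, from 0 (shut) to 1 (fully open). In form: [[[x, y, z], yaw, gripper], ...]. A call has exactly 10 rows; each row is the pose to reach, as a shift and turn from the pose commanded when the call began, along the tool's axes at that moment; what a row does not reach only later rows make up. A row lasts 1/8 s, in which the tool goes at most 62.5 mm and 10.7 degrees, less where a joint would pass 70% of its speed; a pose out of reach is approached as far as the arm can. A call with a gripper value outside its range is refused whole. The fingers move at their own pace and stop on an object; "squeeze" is the grip in N (left out, the last holds). Time passes only in rows, so rows that repeat a pose let the fingers close, or fill a call up. It gives the time, the measured TCP pose, the force and the opening at its end, in the units of the state.
- env.get_state(): the state, without advancing time (a new reading comes with each control period).
- env.read_camera(name): name is "side" or "top" or "wrist"; returns a dict with "pixels" (420x560x3 uint8, red, green, blue), "fov_y" (degrees; the focal length in pixels is half the picture's height over the tangent of half this angle, whatever the lens; pixels are square), "cx", "cy" (the principal point, pixels), "dist" ([k1, k2, p1, p2, k3] as OpenCV has them; the pictures are not rectified), "world_from_camera" (4x4, takes a point from camera to world coordinates); the wrist camera has in their place "hand_eye" (4x4, takes a point from camera to tool coordinates, whose origin is the TCP and whose axes are the tool frame's). Camera axes: x right, y down, z forward; pixel columns grow to the right and rows downward; lengths in m; the calibration is good to about 2 mm. A picture is of the moment at which its call begins: read the wrist's pose just before it. There is no depth.
- env.hand_in(): hands the job in, once; it reports no verdict.
The state is a dict: "clock": time; "joint_pos": joint angles; "qvel": joint speeds; "tau": joint torques, N m; "tcp_pos": TCP position; "orientation": TCP orientation; "wrist_force": force on the tool from outside, world axes, zero at the start; "ft_torque": the same for the moment, N m; "finger_gap": finger opening in m.
Only numpy, scipy, OpenCV 4.12 (cv2) and the standard library are available. Lean on these libraries where they do the work, as an engineer would, in place of code of your own. Each camera call takes 0.05 s, during which the arm holds its last target.

## Working session

There is one attempt and no reset: what is moved stays moved. The work goes in short steps, Python scripts to look and compute and a tool call to move; the robot and the scene stay as the last step left them, time stands still between calls to the robot, and variables do not carry over. Pictures are saved under pics/ and viewed, and the job is handed in when it is done.

Besides the shell and the picture viewer there is one more tool, called after "Call:" by a JSON object that holds its "api" and its "payload". apply_moves: Moves the arm, as the interface text tells. Its arguments: {"type":"object","properties":{"moves":{"type":"array","items":{"type":"array"}},"squeeze":{"type":"number"}},"required":["moves"]}

```bash
mkdir -p pics; cat > h.py <<'E'
import numpy as np, cv2
from workcell import env
def K(c):
    h,w=c['pixels'].shape[:2]; f=h/2/np.tan(np.radians(c['fov_y'])/2)
    return np.array([[f,0,c['cx']],[0,f,c['cy']],[0,0,1]])
def save(c,n): cv2.imwrite('pics/'+n,c['pixels'][:,:,::-1])
def ray(c,uv,W=None):
    W=c['world_from_camera'] if W is None else W
    W=np.array(W)
    p=cv2.undistortPoints(np.array([[uv]],float),K(c),np.array(c['dist'],float))[0,0]
    d=W[:3,:3]@np.array([p[0],p[1],1]); return W[:3,3],d/np.linalg.norm(d)
def atz(c,uv,z):
    o,d=ray(c,uv); return o+d*(z-o[2])/d[2]
def proj(c,P):
    W=np.linalg.inv(np.array(c['world_from_camera'])); 
    r=cv2.Rodrigues(W[:3,:3])[0]
    return cv2.projectPoints(np.array(P,float).reshape(-1,1,3),r,W[:3,3],K(c),np.array(c['dist'],float))[0][:,0]
E
python3 - <<'E'
from h import *
import pickle
s=env.get_state();print(s)
D={}
for n in('side','top','wrist'):
    c=env.read_camera(n);save(c,n+'0.png');D[n]=c
pickle.dump(D,open('c0.pkl','wb'))
for n in('side','top'): print(np.round(D[n]['world_from_camera'],3))
E
```

```text
{'clock': 0.0, 'joint_pos': array([-1.46560197e+00,  3.14009602e-01,  4.49772124e-02,  1.30356622e+00,
       -1.02504733e-05,  1.43120286e+00]), 'qvel': array([-0.00185834, -0.00054455, -0.00084082, -0.00032226, -0.00076629,
       -0.0003143 ]), 'tau': array([ 2.89595109e-04, -4.80630183e+01,  2.98531687e+01,  1.93917478e-02,
       -1.52838452e-04, -3.88469246e-06]), 'tcp_pos': array([ 0.13928261, -0.55729418,  0.19310295]), 'orientation': array([-6.44508217e-04,  7.88146396e-01, -6.15487161e-01, -6.29837131e-04]), 'wrist_force': array([-0.70111941,  0.17452525, -0.08836599]), 'ft_torque': array([0.02051858, 0.04333108, 0.04955382]), 'finger_gap': 0.08554102921848016}
[[ 0.943 -0.185  0.276  0.08 ]
 [-0.333 -0.493  0.804 -1.274]
 [-0.013 -0.85  -0.527  0.97 ]
 [ 0.     0.     0.     1.   ]]
[[-0.021 -0.985  0.169  0.27 ]
 [-1.     0.023  0.014 -0.028]
 [-0.018 -0.169 -0.986  1.647]
 [ 0.     0.     0.     1.   ]]
```

View pics/side0.png

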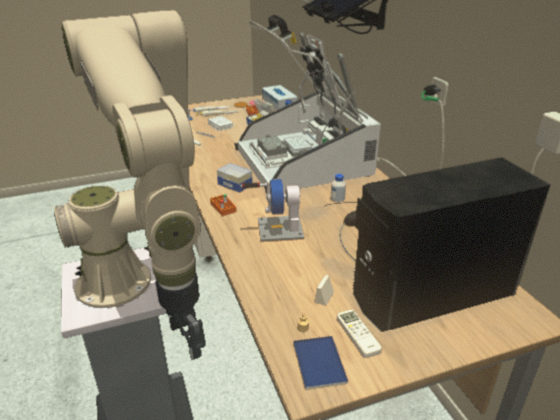

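View pics/top0.png

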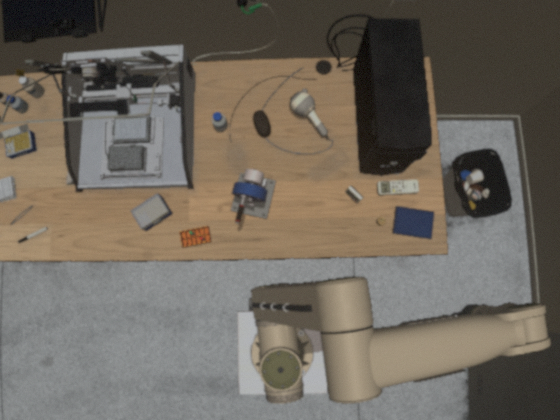

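View pics/wrist0.png

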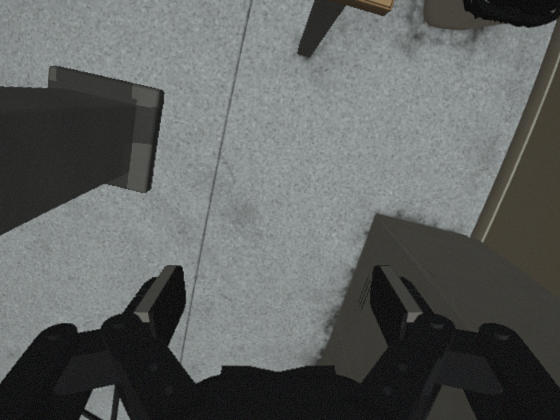

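```bash
python3 - <<'E'
from h import *
import pickle
D=pickle.load(open('c0.pkl','rb'))
a=D['side']['pixels'][165:255,215:320,::-1]; cv2.imwrite('pics/s1.png',cv2.resize(a,None,fx=6.5,fy=6.5,interpolation=cv2.INTER_CUBIC))
a=D['top']['pixels'][160:240,215:295,::-1]; cv2.imwrite('pics/t1.png',cv2.resize(a,None,fx=7,fy=7,interpolation=cv2.INTER_CUBIC))
E
```

```text
(no output)
```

View pics/s1.png

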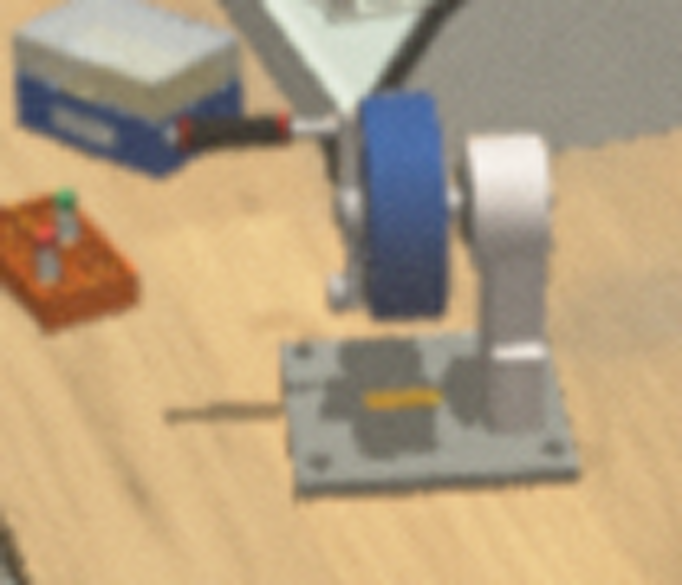

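View pics/t1.png

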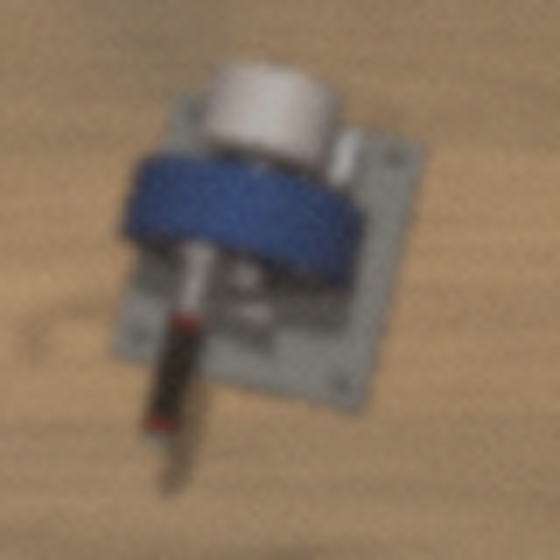

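```bash
cat > fit.py <<'E'
from h import *
import pickle
from scipy.optimize import least_squares
D=pickle.load(open('c0.pkl','rb'))
T=lambda u,v:(215+(u+.5)/7-.5,160+(v+.5)/7-.5)
S=lambda u,v:(215+(u+.5)/6.5-.5,165+(v+.5)/6.5-.5)
obs=[('top','c',(-.063,.07,.014),T(115,350)),('top','c',(-.063,-.07,.014),T(358,408)),('top','c',(.087,-.07,.014),T(422,147)),
('side','c',(-.063,.07,.014),S(283,345)),('side','c',(-.063,-.07,.014),S(298,487)),('side','c',(.087,-.07,.014),S(578,468)),
('top','h',-.115,T(153,426)),('top','h',-.055,T(187,316)),('side','h',-.115,S(180,131)),('side','h',-.055,S(289,126))]
def pts(p):
    R=np.array([[np.cos(p[2]),-np.sin(p[2]),0],[np.sin(p[2]),np.cos(p[2]),0],[0,0,1]])
    return [R@np.array(q if k=='c' else (q,-.045*np.sin(p[3]),.135+.045*np.cos(p[3])))+[p[0],p[1],0] for _,k,q,_ in obs]
def res(p): return np.concatenate([proj(D[o[0]],[P])[0]-o[3] for o,P in zip(obs,pts(p))])
for a0 in(-.8,.3):
    r=least_squares(res,[.5,0,0,a0]); print(r.x,r.cost); print(np.round(r.fun.reshape(-1,2),1).tolist())
E
python3 fit.py
```

```text
[ 0.56530438  0.09764186 -0.25885484 -0.2727129 ] 5.007982782325949
[[-0.9, -0.4], [0.8, 0.1], [1.3, -1.2], [-0.8, -0.7], [-0.8, -0.7], [0.1, -0.2], [0.1, 0.4], [-0.3, -1.2], [-0.9, 0.7], [0.2, 0.5]]
[ 0.56530438  0.09764187 -0.25885486 -0.27271198] 5.007982782437996
[[-0.9, -0.4], [0.8, 0.1], [1.3, -1.2], [-0.8, -0.7], [-0.8, -0.7], [0.1, -0.2], [0.1, 0.4], [-0.3, -1.2], [-0.9, 0.7], [0.2, 0.5]]
```

```bash
cat > plan.py <<'E'
from h import *
import pickle
from scipy.spatial.transform import Rotation as Ro
def R_of(s): 
    q=s['orientation']; return Ro.from_quat([q[1],q[2],q[3],q[0]]).as_matrix()
def delta(s,target,xdir):
    R=R_of(s); d=R.T@(np.array(target)-s['tcp_pos'])*100
    v=R.T@np.array(xdir); return np.round(d,2),np.degrees(np.arctan2(v[1],v[0]))
E
python3 - <<'E'
from plan import *
s=env.get_state();D=pickle.load(open('c0.pkl','rb'))
print(np.round(D['wrist']['hand_eye'],3)); print(np.round(R_of(s),3),D['wrist']['fov_y'])
yaw=-.259; yd=np.array([-np.sin(yaw),np.cos(yaw),0])
for sg in(1,-1): print(delta(s,[.48,.12,.30],sg*yd))
E
```

```text
[[ 1.    -0.     0.001 -0.001]
 [ 0.     0.952  0.305 -0.079]
 [-0.001 -0.305  0.952 -0.181]
 [ 0.     0.     0.     1.   ]]
[[ 0.242 -0.97  -0.   ]
 [-0.97  -0.242  0.001]
 [-0.001 -0.    -1.   ]] 65.76892204476225
(array([-57.48, -49.47, -10.58]), np.float64(-151.13327554494865))
(array([-57.48, -49.47, -10.58]), np.float64(28.86672445505137))
```

```bash
python3 - <<'E'
from plan import *
s=env.get_state()
yaw=-.259;c,q=np.cos(yaw),np.sin(yaw)
P=np.array([.5653+c*-.092-q*.0121,.0976+q*-.092+c*.0121,.28]);print(P)
print(delta(s,P,[-q,c,0]))
E
```

```text
[0.47946749 0.13285891 0.28      ]
(array([-58.74, -49.73,  -8.58]), np.float64(-151.13327554494865))
```

Call:
{"api": "apply_moves", "payload": {"moves": [[[0,0,-5],-8,1],[[-4,-3,-8.6],-18,1],[[-8,-7,-8.6],-28,1],[[-12.5,-10.6,-8.6],-38,1],[[-17,-14.4,-8.6],-48,1],[[-21.5,-18.2,-8.6],-58,1],[[-26,-22,-8.6],-68,1],[[-30.5,-25.8,-8.6],-78,1],[[-35,-29.6,-8.6],-88,1],[[-39.5,-33.4,-8.6],-98,1]], "squeeze": 40}}

```text
clock: 1.4
tcp_pos: [0.3681, -0.0919, 0.28]
orientation: [0.0, 0.981, 0.194, 0.0]
wrist_force: [0.8, -1.6, -0.1]
finger_gap: 0.0852
```

```bash
python3 - <<'E'
from plan import *
s=env.get_state()
yaw=-.259;c,q=np.cos(yaw),np.sin(yaw)
print(s['clock'],s['tcp_pos'],s['joint_pos'],delta(s,[.4795,.1329,.28],[-q,c,0]))
E
```

```text
1.4 [ 0.36810121 -0.09193185  0.28002482] [-4.57082295e-01 -8.23616477e-02 -1.97752967e-01  1.45464370e+00
 -1.17697077e-04  7.23916622e-01] (array([ 18.85, -16.56,  -0.  ]), np.float64(-52.826643738733516))
```

Call:
{"api": "apply_moves", "payload": {"moves": [[[3.8,-3.3,0],-10,1],[[7.6,-6.6,0],-20,1],[[11.4,-10,0],-30,1],[[15.2,-13.3,0],-40,1],[[18.8,-16.5,0],-50,1],[[18.8,-16.5,0],-53,1],[[18.8,-16.5,0],-53,1],[[18.8,-16.5,0],-53,1],[[18.8,-16.5,0],-53,1],[[18.8,-16.5,0],-53,1]]}}

```text
clock: 2.65
tcp_pos: [0.48, 0.1292, 0.2802]
orientation: [0.0, 0.794, 0.608, 0.0]
wrist_force: [-0.6, 1.1, 0.2]
finger_gap: 0.0856
```

```bash
python3 - <<'E'
from plan import *
s=env.get_state(); c=env.read_camera('wrist'); save(c,'w2.png'); pickle.dump((s,c),open('c2.pkl','wb'))
print(s['clock'],s['tcp_pos'],s['joint_pos'],s['wrist_force'],s['ft_torque'],np.linalg.norm(s['qvel']))
E
```

```text
2.65 [0.48003486 0.12924479 0.28016309] [ 1.01432836e-01  1.49814262e-01  4.45615662e-02  1.46514359e+00
 -8.10818558e-05  3.64042345e-01] [-0.62157677  1.07959289  0.21072456] [-0.00653322 -0.01847428  0.02368326] 0.004481226217532583
```

View pics/w2.png

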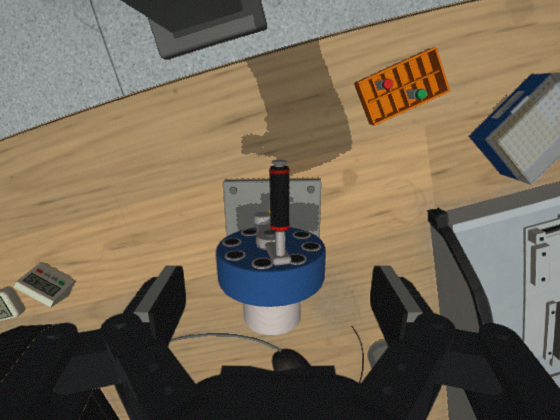

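```bash
python3 - <<'E'
from plan import *
s,c=pickle.load(open('c2.pkl','rb'))
a=c['pixels'][150:350,200:350,::-1]; cv2.imwrite('pics/w2b.png',cv2.resize(a,None,fx=3,fy=3,interpolation=cv2.INTER_CUBIC))
E
```

```text
(no output)
```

View pics/w2b.png

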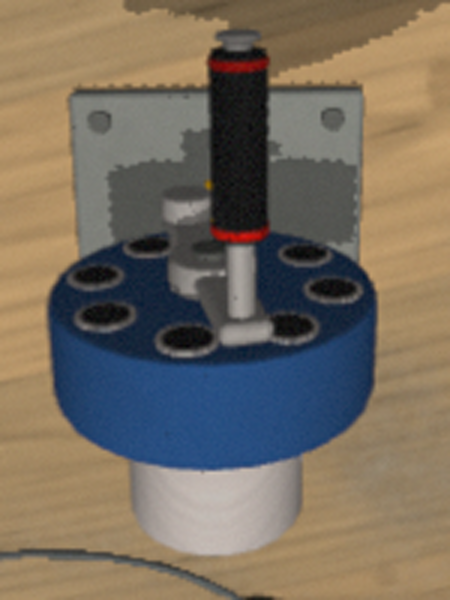

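```bash
cat > fit2.py <<'E'
exec(open('fit.py').read().split('for a0')[0])
from plan import *
s,c=pickle.load(open('c2.pkl','rb'))
T4=np.eye(4);T4[:3,:3]=R_of(s);T4[:3,3]=s['tcp_pos'];c['world_from_camera']=T4@np.array(c['hand_eye']);D['wrist']=c
W=lambda u,v:(200+(u+.5)/3-.5,150+(v+.5)/3-.5)
n0=len(obs)
obs+=[('wrist','c',(-.063,-.07,.014),W(70,92)),('wrist','c',(-.063,.07,.014),W(362,90)),('wrist','h',-.115,W(239,56)),('wrist','h',-.055,W(240,236))]
r=least_squares(res,[.5,0,0,-.3]); print(r.x,r.cost); print(np.round(r.fun.reshape(-1,2),1).tolist())
obs=obs[n0:]
r=least_squares(res,r.x); print(r.x,r.cost); print(np.round(r.fun.reshape(-1,2),1).tolist())
for q in pts(r.x): print(q)
E
python3 fit2.py
```

```text
[ 0.5656348   0.0981017  -0.25867076 -0.2365559 ] 9.347408890252414
[[-1.1, -0.4], [0.7, 0.0], [1.1, -1.3], [-0.7, -0.8], [-0.8, -0.7], [0.1, -0.3], [0.4, 0.4], [0.0, -1.2], [-0.8, 0.7], [0.3, 0.6], [-1.0, 0.5], [0.7, 0.7], [0.2, -2.1], [0.0, 1.3]]
[ 0.56574935  0.09831526 -0.25715295 -0.2324507 ] 4.152543794940609
[[-0.9, 0.6], [0.8, 0.7], [0.0, -2.0], [-0.0, 1.4]]
[0.48701795 0.04663968 0.014     ]
[0.52262389 0.18203619 0.014     ]
[0.45716724 0.13758847 0.17878971]
[0.51519432 0.12232878 0.17878971]
```

Call:
{"api": "apply_moves", "payload": {"moves": [[[0.1,0,2],0,1],[[0.2,0.1,4],0,1],[[0.2,0.1,6],0,1],[[0.2,0.1,8],0,1],[[0.2,0.1,10],0,1],[[0.2,0.1,11],0,1],[[0.2,0.1,12],0,1],[[0.2,0.1,12],0,1],[[0.2,0.1,12],0,1],[[0.2,0.1,12],0,1]]}}

```text
clock: 3.95
tcp_pos: [0.482, 0.1314, 0.1606]
orientation: [0.0, 0.793, 0.609, 0.0]
wrist_force: [-0.4, 0.6, -1.0]
finger_gap: 0.0856
```

```bash
python3 - <<'E'
from plan import *
F=[];Tt=[]
for i in range(12):
    s=env.get_state();F.append(s['wrist_force']);Tt.append(s['ft_torque']); c=env.read_camera('wrist')
save(c,'w3.png')
F=np.array(F);print(s['clock'],s['tcp_pos'],F.mean(0),F.std(0),np.mean(Tt,0),np.std(Tt,0));np.save('bias.npy',F.mean(0))
E
```

```text
4.5 [0.48152857 0.13139875 0.15994453] [-0.35128226 -0.12461632 -0.0372346 ] [0.44240017 0.47284851 0.51967719] [-0.01322095 -0.00233783  0.00383051] [0.02612943 0.02549225 0.02983904]
```

View pics/w3.png

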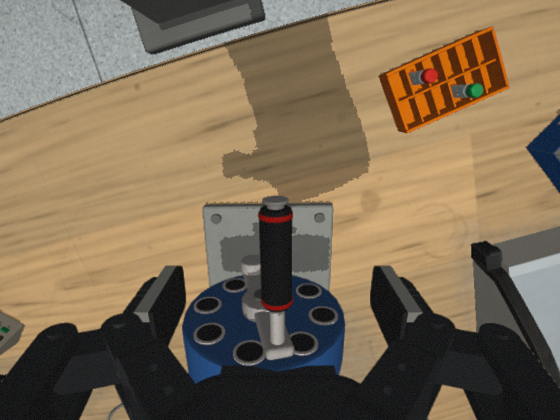

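Call:
{"api": "apply_moves", "payload": {"moves": [[[0,0,0],0,0],[[0,0,0],0,0],[[0,0,0],0,0],[[0,0,0],0,0],[[0,0,0],0,0],[[0,0,0],0,0],[[0,0,0],0,0],[[0,0,0],0,0],[[0,0,0],0,0],[[0,0,0],0,0]], "squeeze": 60}}

```text
clock: 5.8
tcp_pos: [0.4816, 0.1314, 0.16]
orientation: [0.0, 0.793, 0.609, -0.0]
wrist_force: [0.3, 0.6, -0.4]
finger_gap: 0.0
```

```bash
python3 - <<'E'
from plan import *
s=env.get_state();c=env.read_camera('wrist');save(c,'w4.png')
print(s)
E
```

```text
{'clock': 5.8, 'joint_pos': array([ 1.05484190e-01,  1.80515083e-01, -2.12090364e-01,  1.17816295e+00,
       -9.88873446e-05,  3.66836823e-01]), 'qvel': array([ 0.00105053,  0.00075274,  0.00084535, -0.0005486 ,  0.00112657,
       -0.00166401]), 'tau': array([ 2.13366434e-05, -3.97347844e+01,  2.91464031e+01,  1.08407159e-03,
       -4.75242123e-04, -2.39670163e-05]), 'tcp_pos': array([0.48156039, 0.13139984, 0.15997133]), 'orientation': array([ 4.94607997e-05,  7.93217336e-01,  6.08938630e-01, -1.39021357e-05]), 'wrist_force': array([ 0.27168291,  0.59304645, -0.42058193]), 'ft_torque': array([ 0.03042467,  0.01209452, -0.00706754]), 'finger_gap': 1.338950505480834e-05}
```

View pics/w4.png

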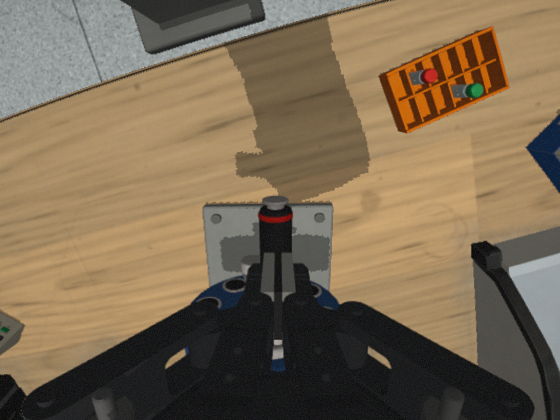

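```bash
python3 - <<'E'
from plan import *
s=env.get_state();c=env.read_camera('wrist')
T4=np.eye(4);T4[:3,:3]=R_of(s);T4[:3,3]=s['tcp_pos'];c['world_from_camera']=T4@np.array(c['hand_eye'])
tip=[T4[:3,3],T4[:3,3]+[0,0,.019]]
print(proj(c,tip))
yaw=-.258;R=np.array([[np.cos(yaw),-np.sin(yaw),0],[np.sin(yaw),np.cos(yaw),0],[0,0,1]])
for a in(-.235,):
  for x in(-.115,-.09,-.055):
    for dz in(.009,0): print(x,dz,proj(c,[R@[x,-.045*np.sin(a),.135+.045*np.cos(a)+dz]+[.5657,.0982,0]]))
a=c['pixels'][180:380,180:380,::-1]; cv2.imwrite('pics/w4b.png',cv2.resize(a,None,fx=3,fy=3,interpolation=cv2.INTER_CUBIC))
E
```

```text
[[276.66016184 237.77705196]
 [276.55262378 251.54780351]]
-0.115 0.009 [[275.96577812 213.52380396]]
-0.115 0 [[276.05415154 207.90904139]]
-0.09 0.009 [[276.2210366 258.5881089]]
-0.09 0 [[276.2926831  251.08561353]]
-0.055 0.009 [[276.54516487 314.52508441]]
-0.055 0 [[276.59717788 305.07338938]]
```

View pics/w4b.png

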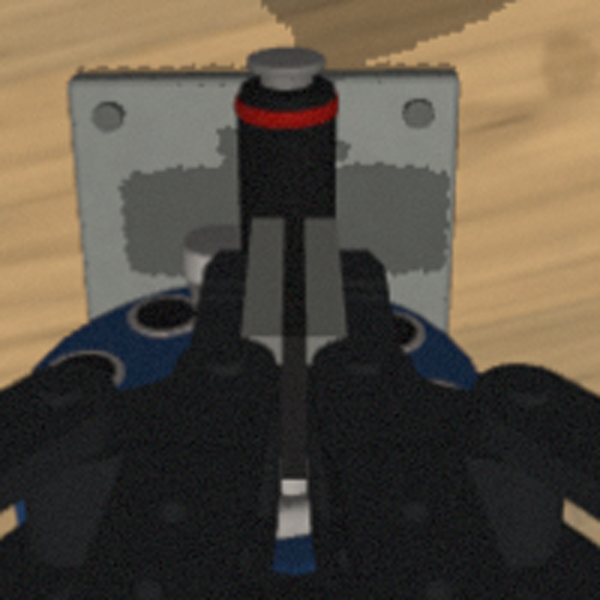

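```bash
python3 - <<'E'
from plan import *
s=env.get_state();c=env.read_camera('side')
print(proj(c,[s['tcp_pos'],s['tcp_pos']+[0,0,.037]]))
pickle.dump((s,c),open('c5.pkl','wb'))
a=c['pixels'][120:230,200:310,::-1]; cv2.imwrite('pics/s5.png',cv2.resize(a,None,fx=5,fy=5,interpolation=cv2.INTER_CUBIC))
E
```

```text
[[249.1623366  189.94189418]
 [248.7430258  180.2173345 ]]
```

View pics/s5.png

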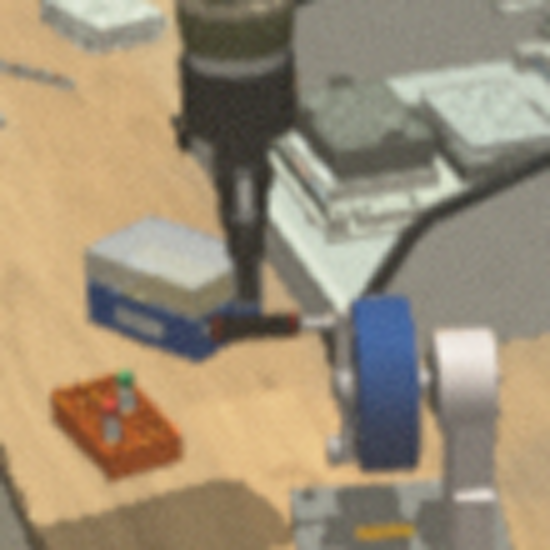

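Call:
{"api": "apply_moves", "payload": {"moves": [[[0,0,0],0,1],[[0,0,0],0,1],[[0,0,0],0,1],[[0,0,0],0,1],[[0,0,0],0,1],[[0,0,0],0,1],[[0,0,0.9],0,1],[[0,0,1.9],0,1],[[0,0,2.9],0,1],[[0,0,3.7],0,1]]}}

```text
clock: 7.2
tcp_pos: [0.4811, 0.1314, 0.1219]
orientation: [-0.0, 0.793, 0.609, -0.0]
wrist_force: [0.0, -0.6, -0.4]
finger_gap: 0.0853
```

```bash
python3 - <<'E'
from plan import *
s=env.get_state();c=env.read_camera('wrist');save(c,'w6.png')
print(s['clock'],s['tcp_pos'],s['wrist_force'],s['finger_gap'])
c=env.read_camera('side')
a=c['pixels'][120:230,200:310,::-1]; cv2.imwrite('pics/s6.png',cv2.resize(a,None,fx=5,fy=5,interpolation=cv2.INTER_CUBIC))
E
```

```text
7.2 [0.48110065 0.1313582  0.12187931] [ 0.04477075 -0.56155817 -0.356567  ] 0.08534622600795763
```

View pics/w6.png

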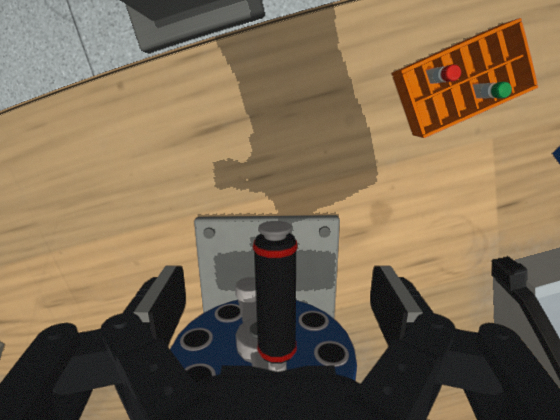

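View pics/s6.png

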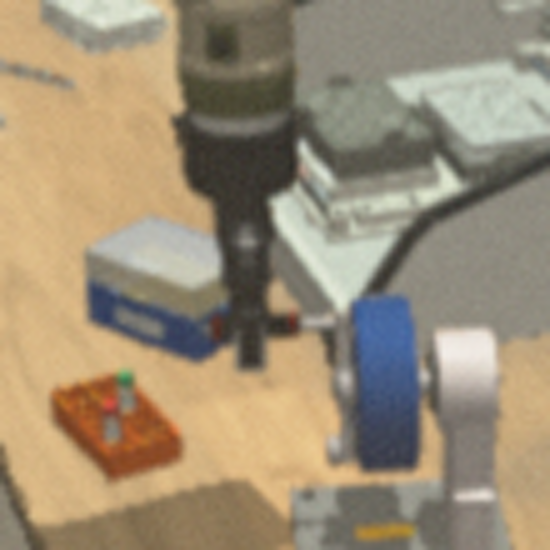

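Call:
{"api": "apply_moves", "payload": {"moves": [[[0,0,0],0,0],[[0,0,0],0,0],[[0,0,0],0,0],[[0,0,0],0,0],[[0,0,0],0,0],[[0,0,0],0,0],[[0,0,0],0,0],[[0,0,0],0,0],[[0,0,0],0,0],[[0,0,0],0,0]], "squeeze": 60}}

```text
clock: 8.55
tcp_pos: [0.4816, 0.1314, 0.1231]
orientation: [0.0, 0.793, 0.609, 0.0]
wrist_force: [-0.7, -0.2, 3.2]
finger_gap: 0.0162
```

```bash
python3 - <<'E'
from plan import *
s=env.get_state();c=env.read_camera('wrist');save(c,'w7.png')
print(s['clock'],s['tcp_pos'],s['wrist_force'],s['finger_gap'],s['ft_torque'])
E
```

```text
8.55 [0.48164489 0.13136817 0.12311193] [-0.72111185 -0.19874387  3.2447294 ] 0.01623772762077357 [-0.24653587  0.08689018  0.07907009]
```

View pics/w7.png

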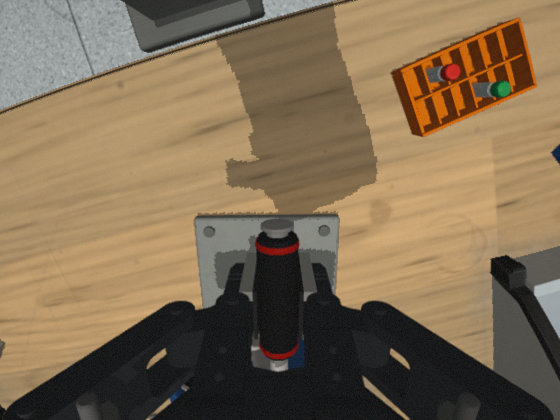

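```bash
cat > tab.py <<'E'
import numpy as np,sys,json
def tab(a,b,n=10):
    t=np.radians(np.linspace(a,b,11)[1:]);a=np.radians(a)
    return [[[round(-4.5*(np.sin(x)-np.sin(a)),2),0,round(-4.5*(np.cos(x)-np.cos(a)),2)],0,0] for x in t]
if __name__=='__main__':
    a=float(sys.argv[1]);st=float(sys.argv[2]);n=int(sys.argv[3])
    for i in range(n): print(a+i*st,a+(i+1)*st,json.dumps(tab(a+i*st,a+(i+1)*st)))
E
cat > log.py <<'E'
from plan import *
import json,sys
s=env.get_state()
json.dump(dict(t=s['clock'],p=list(s['tcp_pos']),f=list(s['wrist_force']),m=list(s['ft_torque']),g=s['finger_gap'],tag=sys.argv[1]),open('log.jsonl','a'));open('log.jsonl','a').write('\n')
yaw=-.258;Y=np.array([-np.sin(yaw),np.cos(yaw),0]);X=np.array([np.cos(yaw),np.sin(yaw),0])
d=s['tcp_pos']-np.array([.5657,.0982,0])
y=d@Y;z=d[2]-(.135-.056)
th=np.arctan2(-y,z);F=s['wrist_force']
tang=-Y*np.cos(th)-np.array([0,0,1])*np.sin(th); rad=-Y*np.sin(th)+np.array([0,0,1])*np.cos(th)
print('t%.2f th %.1f r %.1f x %.1f Ft(on tool) %.2f Fr %.2f Fx %.2f gap %.4f'%(s['clock'],np.degrees(th),1e3*np.hypot(y,z),1e3*d@X,F@tang,F@rad,F@X,s['finger_gap']))
E
python3 log.py start; python3 tab.py -13.5 30 12
```

```text
t8.60 th -13.6 r 45.4 x -89.7 Ft(on tool) 2.61 Fr 2.95 Fx -0.53 gap 0.0164
-13.5 16.5 [[[-0.23, 0, -0.05], 0, 0], [[-0.46, 0, -0.09], 0, 0], [[-0.7, 0, -0.11], 0, 0], [[-0.93, 0, -0.12], 0, 0], [[-1.17, 0, -0.12], 0, 0], [[-1.4, 0, -0.11], 0, 0], [[-1.64, 0, -0.09], 0, 0], [[-1.87, 0, -0.05], 0, 0], [[-2.1, 0, -0.0], 0, 0], [[-2.33, 0, 0.06], 0, 0]]
16.5 46.5 [[[-0.22, 0, 0.07], 0, 0], [[-0.44, 0, 0.16], 0, 0], [[-0.66, 0, 0.25], 0, 0], [[-0.87, 0, 0.36], 0, 0], [[-1.07, 0, 0.48], 0, 0], [[-1.27, 0, 0.61], 0, 0], [[-1.46, 0, 0.74], 0, 0], [[-1.64, 0, 0.89], 0, 0], [[-1.82, 0, 1.05], 0, 0], [[-1.99, 0, 1.22], 0, 0]]
46.5 76.5 [[[-0.16, 0, 0.18], 0, 0], [[-0.31, 0, 0.36], 0, 0], [[-0.44, 0, 0.55], 0, 0], [[-0.57, 0, 0.75], 0, 0], [[-0.69, 0, 0.95], 0, 0], [[-0.8, 0, 1.16], 0, 0], [[-0.89, 0, 1.38], 0, 0], [[-0.98, 0, 1.6], 0, 0], [[-1.05, 0, 1.82], 0, 0], [[-1.11, 0, 2.05], 0, 0]]
76.5 106.5 [[[-0.05, 0, 0.23], 0, 0], [[-0.09, 0, 0.46], 0, 0], [[-0.11, 0, 0.7], 0, 0], [[-0.12, 0, 0.93], 0, 0], [[-0.12, 0, 1.17], 0, 0], [[-0.11, 0, 1.4], 0, 0], [[-0.09, 0, 1.64], 0, 0], [[-0.05, 0, 1.87
[... 1521 characters left out ...]
 0, 0], [[0.11, 0, -1.4], 0, 0], [[0.09, 0, -1.64], 0, 0], [[0.05, 0, -1.87], 0, 0], [[-0.0, 0, -2.1], 0, 0], [[-0.06, 0, -2.33], 0, 0]]
286.5 316.5 [[[-0.07, 0, -0.22], 0, 0], [[-0.16, 0, -0.44], 0, 0], [[-0.25, 0, -0.66], 0, 0], [[-0.36, 0, -0.87], 0, 0], [[-0.48, 0, -1.07], 0, 0], [[-0.61, 0, -1.27], 0, 0], [[-0.74, 0, -1.46], 0, 0], [[-0.89, 0, -1.64], 0, 0], [[-1.05, 0, -1.82], 0, 0], [[-1.22, 0, -1.99], 0, 0]]
316.5 346.5 [[[-0.18, 0, -0.16], 0, 0], [[-0.36, 0, -0.31], 0, 0], [[-0.55, 0, -0.44], 0, 0], [[-0.75, 0, -0.57], 0, 0], [[-0.95, 0, -0.69], 0, 0], [[-1.16, 0, -0.8], 0, 0], [[-1.38, 0, -0.89], 0, 0], [[-1.6, 0, -0.98], 0, 0], [[-1.82, 0, -1.05], 0, 0], [[-2.05, 0, -1.11], 0, 0]]
```

Call:
{"api": "apply_moves", "payload": {"moves": [[[-0.23,0,-0.05],0,0],[[-0.46,0,-0.09],0,0],[[-0.7,0,-0.11],0,0],[[-0.93,0,-0.12],0,0],[[-1.17,0,-0.12],0,0],[[-1.4,0,-0.11],0,0],[[-1.64,0,-0.09],0,0],[[-1.87,0,-0.05],0,0],[[-2.1,0,0],0,0],[[-2.33,0,0.06],0,0]]}}

```text
clock: 9.85
tcp_pos: [0.4769, 0.112, 0.1237]
orientation: [-0.002, 0.793, 0.61, 0.003]
wrist_force: [-0.6, 9.8, 8.9]
finger_gap: 0.0161
```

```bash
python3 log.py cw
```

```text
t9.85 th 11.8 r 45.6 x -89.4 Ft(on tool) -10.97 Fr 6.85 Fx -3.09 gap 0.0161
```

Call:
{"api": "apply_moves", "payload": {"moves": [[[-0.22,0,0.07],0,0],[[-0.44,0,0.16],0,0],[[-0.66,0,0.25],0,0],[[-0.87,0,0.36],0,0],[[-1.07,0,0.48],0,0],[[-1.27,0,0.61],0,0],[[-1.46,0,0.74],0,0],[[-1.64,0,0.89],0,0],[[-1.82,0,1.05],0,0],[[-1.99,0,1.22],0,0]]}}

```text
clock: 11.1
tcp_pos: [0.4714, 0.0904, 0.1121]
orientation: [0.0, 0.793, 0.609, 0.002]
wrist_force: [-3.4, 1.3, 15.1]
finger_gap: 0.0165
```

```bash
python3 log.py cw
```

```text
t11.10 th 43.7 r 45.8 x -89.2 Ft(on tool) -10.71 Fr 10.64 Fx -3.65 gap 0.0165
```

Call:
{"api": "apply_moves", "payload": {"moves": [[[-0.16,0,0.18],0,0],[[-0.31,0,0.36],0,0],[[-0.44,0,0.55],0,0],[[-0.57,0,0.75],0,0],[[-0.69,0,0.95],0,0],[[-0.8,0,1.16],0,0],[[-0.89,0,1.38],0,0],[[-0.98,0,1.6],0,0],[[-1.05,0,1.82],0,0],[[-1.11,0,2.05],0,0]]}}

```text
clock: 12.35
tcp_pos: [0.4682, 0.078, 0.0908]
orientation: [0.001, 0.793, 0.609, 0.0]
wrist_force: [-2.9, -3.6, 10.0]
finger_gap: 0.0164
```

```bash
python3 log.py cw
```

```text
t12.35 th 75.1 r 45.9 x -89.2 Ft(on tool) -8.59 Fr 6.63 Fx -1.85 gap 0.0164
```

Call:
{"api": "apply_moves", "payload": {"moves": [[[-0.05,0,0.23],0,0],[[-0.09,0,0.46],0,0],[[-0.11,0,0.7],0,0],[[-0.12,0,0.93],0,0],[[-0.12,0,1.17],0,0],[[-0.11,0,1.4],0,0],[[-0.09,0,1.64],0,0],[[-0.05,0,1.87],0,0],[[0,0,2.1],0,0],[[0.06,0,2.33],0,0]]}}

```text
clock: 13.6
tcp_pos: [0.4683, 0.0784, 0.0668]
orientation: [0.001, 0.793, 0.609, -0.0]
wrist_force: [-0.4, -4.1, 5.1]
finger_gap: 0.0161
```

```bash
python3 log.py cw
```

```text
t13.60 th 105.5 r 45.6 x -89.2 Ft(on tool) -6.01 Fr 2.59 Fx 0.67 gap 0.0161
```

Call:
{"api": "apply_moves", "payload": {"moves": [[[0.07,0,0.22],0,0],[[0.16,0,0.44],0,0],[[0.25,0,0.66],0,0],[[0.36,0,0.87],0,0],[[0.48,0,1.07],0,0],[[0.61,0,1.27],0,0],[[0.74,0,1.46],0,0],[[0.89,0,1.64],0,0],[[1.05,0,1.82],0,0],[[1.22,0,1.99],0,0]]}}

```text
clock: 14.85
tcp_pos: [0.4714, 0.091, 0.0464]
orientation: [0.001, 0.793, 0.609, 0.0]
wrist_force: [2.1, -4.5, 2.0]
finger_gap: 0.0161
```

```bash
python3 log.py cw; python3 - <<'E'
from plan import *
c=env.read_camera('side')
a=c['pixels'][120:240,200:320,::-1]; cv2.imwrite('pics/s8.png',cv2.resize(a,None,fx=5,fy=5,interpolation=cv2.INTER_CUBIC))
E
```

```text
t14.85 th 136.5 r 45.0 x -89.3 Ft(on tool) -4.19 Fr 1.21 Fx 3.15 gap 0.0161
```

View pics/s8.png

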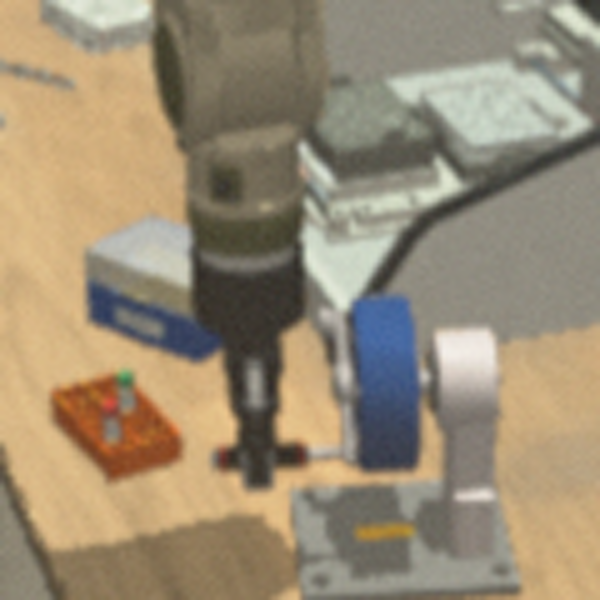

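Call:
{"api": "apply_moves", "payload": {"moves": [[[0.18,0,0.16],0,0],[[0.36,0,0.31],0,0],[[0.55,0,0.44],0,0],[[0.75,0,0.57],0,0],[[0.95,0,0.69],0,0],[[1.16,0,0.8],0,0],[[1.38,0,0.89],0,0],[[1.6,0,0.98],0,0],[[1.82,0,1.05],0,0],[[2.05,0,1.11],0,0]]}}

```text
clock: 16.15
tcp_pos: [0.4766, 0.1114, 0.0356]
orientation: [0.0, 0.793, 0.609, 0.0]
wrist_force: [3.6, -2.2, 3.9]
finger_gap: 0.0161
```

```bash
python3 log.py cw
```

```text
t16.15 th 167.0 r 44.5 x -89.5 Ft(on tool) -2.08 Fr -3.56 Fx 4.08 gap 0.0161
```

Call:
{"api": "apply_moves", "payload": {"moves": [[[0.23,0,0.05],0,0],[[0.46,0,0.09],0,0],[[0.7,0,0.11],0,0],[[0.93,0,0.12],0,0],[[1.17,0,0.12],0,0],[[1.4,0,0.11],0,0],[[1.64,0,0.09],0,0],[[1.87,0,0.05],0,0],[[2.1,0,0],0,0],[[2.33,0,-0.06],0,0]]}}

```text
clock: 17.4
tcp_pos: [0.4822, 0.1332, 0.0366]
orientation: [0.001, 0.793, 0.609, -0.0]
wrist_force: [1.7, -4.9, 8.1]
finger_gap: 0.0163
```

```bash
python3 log.py cw
```

```text
t17.40 th -163.5 r 44.3 x -89.7 Ft(on tool) -1.85 Fr -9.04 Fx 2.91 gap 0.0163
```

Call:
{"api": "apply_moves", "payload": {"moves": [[[0.22,0,-0.07],0,0],[[0.44,0,-0.16],0,0],[[0.66,0,-0.25],0,0],[[0.87,0,-0.36],0,0],[[1.07,0,-0.48],0,0],[[1.27,0,-0.61],0,0],[[1.46,0,-0.74],0,0],[[1.64,0,-0.89],0,0],[[1.82,0,-1.05],0,0],[[1.99,0,-1.22],0,0]]}}

```text
clock: 18.65
tcp_pos: [0.4867, 0.1513, 0.048]
orientation: [0.001, 0.794, 0.609, -0.001]
wrist_force: [3.0, -7.6, 4.7]
finger_gap: 0.0162
```

```bash
python3 log.py cw
```

```text
t18.65 th -134.8 r 43.9 x -90.0 Ft(on tool) -1.32 Fr -7.97 Fx 4.86 gap 0.0162
```

Call:
{"api": "apply_moves", "payload": {"moves": [[[0.16,0,-0.18],0,0],[[0.31,0,-0.36],0,0],[[0.44,0,-0.55],0,0],[[0.57,0,-0.75],0,0],[[0.69,0,-0.95],0,0],[[0.8,0,-1.16],0,0],[[0.89,0,-1.38],0,0],[[0.98,0,-1.6],0,0],[[1.05,0,-1.82],0,0],[[1.11,0,-2.05],0,0]]}}

```text
clock: 19.9
tcp_pos: [0.4894, 0.1622, 0.0676]
orientation: [0.001, 0.793, 0.609, -0.002]
wrist_force: [4.4, -7.4, -2.7]
finger_gap: 0.0161
```

```bash
python3 log.py cw
```

```text
t19.90 th -105.0 r 43.9 x -90.1 Ft(on tool) -4.13 Fr -5.12 Fx 6.18 gap 0.0161
```

Call:
{"api": "apply_moves", "payload": {"moves": [[[0.05,0,-0.23],0,0],[[0.09,0,-0.46],0,0],[[0.11,0,-0.7],0,0],[[0.12,0,-0.93],0,0],[[0.12,0,-1.17],0,0],[[0.11,0,-1.4],0,0],[[0.09,0,-1.64],0,0],[[0.05,0,-1.87],0,0],[[0,0,-2.1],0,0],[[-0.06,0,-2.33],0,0]]}}

```text
clock: 21.15
tcp_pos: [0.4894, 0.1627, 0.0904]
orientation: [-0.0, 0.793, 0.609, -0.001]
wrist_force: [6.9, -1.5, -6.6]
finger_gap: 0.016
```

```bash
python3 log.py cw
```

```text
t21.15 th -75.1 r 44.3 x -90.2 Ft(on tool) -6.43 Fr -1.38 Fx 7.06 gap 0.0160
```

Call:
{"api": "apply_moves", "payload": {"moves": [[[-0.07,0,-0.22],0,0],[[-0.16,0,-0.44],0,0],[[-0.25,0,-0.66],0,0],[[-0.36,0,-0.87],0,0],[[-0.48,0,-1.07],0,0],[[-0.61,0,-1.27],0,0],[[-0.74,0,-1.46],0,0],[[-0.89,0,-1.64],0,0],[[-1.05,0,-1.82],0,0],[[-1.22,0,-1.99],0,0]]}}

```text
clock: 22.4
tcp_pos: [0.4869, 0.1524, 0.1104]
orientation: [-0.001, 0.793, 0.609, 0.0]
wrist_force: [7.9, 2.4, -7.6]
finger_gap: 0.0163
```

```bash
python3 log.py cw
```

```text
t22.40 th -45.8 r 45.0 x -90.0 Ft(on tool) -8.49 Fr -2.16 Fx 7.04 gap 0.0163
```

Call:
{"api": "apply_moves", "payload": {"moves": [[[-0.18,0,-0.16],0,0],[[-0.36,0,-0.31],0,0],[[-0.55,0,-0.44],0,0],[[-0.75,0,-0.57],0,0],[[-0.95,0,-0.69],0,0],[[-1.16,0,-0.8],0,0],[[-1.38,0,-0.89],0,0],[[-1.6,0,-0.98],0,0],[[-1.82,0,-1.05],0,0],[[-2.05,0,-1.11],0,0]]}}

```text
clock: 23.65
tcp_pos: [0.4823, 0.1344, 0.1224]
orientation: [-0.002, 0.793, 0.61, 0.002]
wrist_force: [6.5, 8.4, -3.9]
finger_gap: 0.0162
```

```bash
python3 log.py cw
```

```text
t23.65 th -17.6 r 45.5 x -89.8 Ft(on tool) -10.50 Fr -0.76 Fx 4.13 gap 0.0162
```

Call:
{"api": "apply_moves", "payload": {"moves": [[[-0.23,0,-0.05],0,0],[[-0.46,0,-0.09],0,0],[[-0.7,0,-0.11],0,0],[[-0.93,0,-0.12],0,0],[[-1.17,0,-0.12],0,0],[[-1.4,0,-0.11],0,0],[[-1.64,0,-0.09],0,0],[[-1.87,0,-0.05],0,0],[[-2.1,0,0],0,0],[[-2.33,0,0.06],0,0]]}}

```text
clock: 24.9
tcp_pos: [0.4769, 0.1124, 0.1237]
orientation: [-0.002, 0.793, 0.61, 0.004]
wrist_force: [2.8, 9.0, 9.3]
finger_gap: 0.0164
```

```bash
python3 log.py cw
```

```text
t24.90 th 11.3 r 45.6 x -89.5 Ft(on tool) -11.09 Fr 7.30 Fx 0.40 gap 0.0164
```

```bash
cat > ana.py <<'E'
from plan import *
import json
from scipy.optimize import least_squares
L=[json.loads(l) for l in open('log.jsonl')]; 
yaw=-.258;Y=np.array([-np.sin(yaw),np.cos(yaw),0]);Z=np.array([0,0,1])
M=[l for l in L if l['tag'] in('cw','ccw')]
p=np.array([l['p'] for l in M])-[.5657,.0982,0.079]; F=np.array([l['f'] for l in M])-np.load('bias.npy'); sg=np.array([1 if l['tag']=='cw' else -1 for l in M])
y,z=p@Y,p[:,2]
c=least_squares(lambda q:np.hypot(y-q[0],z-q[1])-q[2],[0,0,.045]);print('centre mm',c.x*1e3,'rms',1e3*np.sqrt(2*c.cost/len(y)))
th=np.arctan2(-(y-c.x[0]),z-c.x[1])
Ft=-(F@Y)*np.cos(th)-F[:,2]*np.sin(th)
A=np.c_[-sg,np.sin(th),np.cos(th)]
for nm,k in(('all',sg!=0),('cw',sg>0),('ccw',sg<0)):
    if k.sum()<4: continue
    w=np.linalg.lstsq(A[k],Ft[k],rcond=None)[0]; e=Ft[k]-A[k]@w
    b=np.degrees(np.arctan2(w[2],w[1])); amp=np.hypot(w[1],w[2])
    print(nm,'fric',w[0],'amp',amp,'beta',b,'target theta',(180-b)%360,'rms',e.std(), 'sig deg',np.degrees(e.std()*np.sqrt(2/k.sum())/amp)); print(np.round(np.c_[np.degrees(th[k]),Ft[k],e],1).tolist())
E
python3 ana.py
```

```text
centre mm [-0.76314418  0.60179139 44.97137756] rms 0.09899410427987365
all fric 6.3277578426885785 amp 5.0226577108720845 beta -105.16571210960456 target theta 285.16571210960456 rms 0.32086656872211977 sig deg 1.4356773266323433
[[11.0, -11.1, 0.2], [43.5, -10.9, -0.1], [75.6, -8.7, 0.1], [106.5, -6.0, 0.2], [137.7, -4.1, -0.5], [168.2, -1.8, 0.0], [-162.8, -1.5, -0.2], [-134.7, -1.1, 0.9], [-105.5, -4.1, -0.3], [-76.1, -6.5, -0.3], [-47.0, -8.7, 0.0], [-18.7, -10.7, -0.2], [10.5, -11.2, 0.1]]
cw fric 6.3277578426885785 amp 5.0226577108720845 beta -105.16571210960456 target theta 285.16571210960456 rms 0.32086656872211977 sig deg 1.4356773266323433
[[11.0, -11.1, 0.2], [43.5, -10.9, -0.1], [75.6, -8.7, 0.1], [106.5, -6.0, 0.2], [137.7, -4.1, -0.5], [168.2, -1.8, 0.0], [-162.8, -1.5, -0.2], [-134.7, -1.1, 0.9], [-105.5, -4.1, -0.3], [-76.1, -6.5, -0.3], [-47.0, -8.7, 0.0], [-18.7, -10.7, -0.2], [10.5, -11.2, 0.1]]
```

```bash
python3 tab.py 16.5 -30 4; python3 tab.py -103.5 30 1
```

```text
16.5 -13.5 [[[0.23, 0, -0.06], 0, 0], [[0.46, 0, -0.11], 0, 0], [[0.69, 0, -0.15], 0, 0], [[0.93, 0, -0.17], 0, 0], [[1.16, 0, -0.18], 0, 0], [[1.4, 0, -0.18], 0, 0], [[1.63, 0, -0.17], 0, 0], [[1.87, 0, -0.15], 0, 0], [[2.1, 0, -0.11], 0, 0], [[2.33, 0, -0.06], 0, 0]]
-13.5 -43.5 [[[0.23, 0, 0.06], 0, 0], [[0.45, 0, 0.13], 0, 0], [[0.67, 0, 0.22], 0, 0], [[0.89, 0, 0.31], 0, 0], [[1.1, 0, 0.42], 0, 0], [[1.3, 0, 0.54], 0, 0], [[1.5, 0, 0.67], 0, 0], [[1.69, 0, 0.81], 0, 0], [[1.87, 0, 0.95], 0, 0], [[2.05, 0, 1.11], 0, 0]]
-43.5 -73.5 [[[0.17, 0, 0.17], 0, 0], [[0.32, 0, 0.34], 0, 0], [[0.47, 0, 0.52], 0, 0], [[0.61, 0, 0.72], 0, 0], [[0.74, 0, 0.91], 0, 0], [[0.86, 0, 1.12], 0, 0], [[0.96, 0, 1.33], 0, 0], [[1.06, 0, 1.54], 0, 0], [[1.14, 0, 1.76], 0, 0], [[1.22, 0, 1.99], 0, 0]]
-73.5 -103.5 [[[0.06, 0, 0.23], 0, 0], [[0.11, 0, 0.46], 0, 0], [[0.15, 0, 0.69], 0, 0], [[0.17, 0, 0.93], 0, 0], [[0.18, 0, 1.16], 0, 0], [[0.18, 0, 1.4], 0, 0], [[0.17, 0, 1.63], 0, 0], [[0.15, 0, 1.87], 0, 0], [[0.11, 0, 2.1], 0, 0], [[0.06, 0, 2.33], 0, 0]]
-103.5 -73.5 [[[0.05, 0, -0.23], 0, 0], [[0.09, 0, -0.46], 0, 0], [[0.11, 0, -0.7], 0, 0], [[0.12, 0, -0.93], 0, 0], [[0.12, 0, -1.17], 0, 0], [[0.11, 0, -1.4], 0, 0], [[0.09, 0, -1.64], 0, 0], [[0.05, 0, -1.87], 0, 0], [[-0.0, 0, -2.1], 0, 0], [[-0.06, 0, -2.33], 0, 0]]
```

Call:
{"api": "apply_moves", "payload": {"moves": [[[0.23,0,-0.06],0,0],[[0.46,0,-0.11],0,0],[[0.69,0,-0.15],0,0],[[0.93,0,-0.17],0,0],[[1.16,0,-0.18],0,0],[[1.4,0,-0.18],0,0],[[1.63,0,-0.17],0,0],[[1.87,0,-0.15],0,0],[[2.1,0,-0.11],0,0],[[2.33,0,-0.06],0,0]]}}

```text
clock: 26.15
tcp_pos: [0.4817, 0.1317, 0.1231]
orientation: [0.0, 0.793, 0.609, 0.0]
wrist_force: [3.8, -1.3, 4.0]
finger_gap: 0.0159
```

```bash
python3 log.py ccw
```

```text
t26.15 th -13.9 r 45.4 x -89.8 Ft(on tool) 1.27 Fr 3.81 Fx 4.05 gap 0.0159
```

Call:
{"api": "apply_moves", "payload": {"moves": [[[0.23,0,0.06],0,0],[[0.45,0,0.13],0,0],[[0.67,0,0.22],0,0],[[0.89,0,0.31],0,0],[[1.1,0,0.42],0,0],[[1.3,0,0.54],0,0],[[1.5,0,0.67],0,0],[[1.69,0,0.81],0,0],[[1.87,0,0.95],0,0],[[2.05,0,1.11],0,0]]}}

```text
clock: 27.4
tcp_pos: [0.4866, 0.151, 0.1116]
orientation: [0.0, 0.793, 0.609, -0.0]
wrist_force: [3.0, -4.5, 2.4]
finger_gap: 0.016
```

```bash
python3 log.py ccw
```

```text
t27.40 th -43.5 r 44.9 x -90.0 Ft(on tool) 4.22 Fr -0.71 Fx 4.03 gap 0.0160
```

Call:
{"api": "apply_moves", "payload": {"moves": [[[0.17,0,0.17],0,0],[[0.32,0,0.34],0,0],[[0.47,0,0.52],0,0],[[0.61,0,0.72],0,0],[[0.74,0,0.91],0,0],[[0.86,0,1.12],0,0],[[0.96,0,1.33],0,0],[[1.06,0,1.54],0,0],[[1.14,0,1.76],0,0],[[1.22,0,1.99],0,0]]}}

```text
clock: 28.65
tcp_pos: [0.4895, 0.1623, 0.0918]
orientation: [0.0, 0.793, 0.609, -0.001]
wrist_force: [2.3, -5.8, 6.0]
finger_gap: 0.0161
```

```bash
python3 log.py ccw
```

```text
t28.65 th -73.2 r 44.4 x -90.0 Ft(on tool) 7.18 Fr -3.12 Fx 3.69 gap 0.0161
```

Call:
{"api": "apply_moves", "payload": {"moves": [[[0.06,0,0.23],0,0],[[0.11,0,0.46],0,0],[[0.15,0,0.69],0,0],[[0.17,0,0.93],0,0],[[0.18,0,1.16],0,0],[[0.18,0,1.4],0,0],[[0.17,0,1.63],0,0],[[0.15,0,1.87],0,0],[[0.11,0,2.1],0,0],[[0.06,0,2.33],0,0]]}}

```text
clock: 29.9
tcp_pos: [0.4897, 0.1628, 0.0692]
orientation: [0.001, 0.793, 0.609, -0.001]
wrist_force: [0.1, -6.2, 10.4]
finger_gap: 0.0162
```

```bash
python3 log.py ccw; python3 ana.py
```

```text
t29.90 th -102.8 r 44.1 x -90.0 Ft(on tool) 8.78 Fr -8.16 Fx 1.71 gap 0.0162
centre mm [-0.75857288  0.60447747 44.97508238] rms 0.08733435184186177
all fric 6.333648070884523 amp 5.102751349018667 beta -106.09543815967486 target theta 286.09543815967487 rms 0.3970400425083955 sig deg 1.5291252932940622
[[11.0, -11.1, 0.3], [43.5, -10.9, 0.0], [75.6, -8.7, 0.2], [106.5, -6.0, 0.3], [137.7, -4.1, -0.4], [168.2, -1.8, 0.0], [-162.8, -1.5, -0.3], [-134.7, -1.1, 0.8], [-105.5, -4.1, -0.4], [-76.1, -6.5, -0.3], [-47.0, -8.7, -0.0], [-18.7, -10.7, -0.2], [10.5, -11.2, 0.2], [-15.1, 1.2, -0.8], [-44.7, 4.1, 0.2], [-74.2, 7.1, 0.7], [-103.4, 8.8, -0.1]]
cw fric 6.328286754955053 amp 5.022672518337548 beta -105.16641766912137 target theta 285.16641766912136 rms 0.3206623207967405 sig deg 1.434759214976572
[[11.0, -11.1, 0.2], [43.5, -10.9, -0.1], [75.6, -8.7, 0.1], [106.5, -6.0, 0.2], [137.7, -4.1, -0.5], [168.2, -1.8, 0.0], [-162.8, -1.5, -0.2], [-134.7, -1.1, 0.9], [-105.5, -4.1, -0.3], [-76.1, -6.5, -0.3], [-47.0, -8.7, 0.0], [-18.7, -10.7, -0.2], [10.5, -11.2, 0.1]]
ccw fric 3.269696804004802 amp 6.021232496093371 beta -144.00249309428474 target theta 324.0024930942848 rms 0.07856634142998205 sig deg 0.5286384741202774
[[-15.1, 1.2, 0.0], [-44.7, 4.1, -0.1], [-74.2, 7.1, 0.1], [-103.4, 8.8, -0.0]]
```

```bash
python3 tab.py -103.5 31.8 1
```

```text
-103.5 -71.7 [[[0.05, 0, -0.24], 0, 0], [[0.09, 0, -0.49], 0, 0], [[0.11, 0, -0.74], 0, 0], [[0.12, 0, -0.99], 0, 0], [[0.12, 0, -1.24], 0, 0], [[0.1, 0, -1.49], 0, 0], [[0.07, 0, -1.74], 0, 0], [[0.03, 0, -1.98], 0, 0], [[-0.03, 0, -2.22], 0, 0], [[-0.1, 0, -2.46], 0, 0]]
```

Call:
{"api": "apply_moves", "payload": {"moves": [[[0.05,0,-0.24],0,0],[[0.09,0,-0.49],0,0],[[0.11,0,-0.74],0,0],[[0.12,0,-0.99],0,0],[[0.12,0,-1.24],0,0],[[0.1,0,-1.49],0,0],[[0.07,0,-1.74],0,0],[[0.03,0,-1.98],0,0],[[-0.03,0,-2.22],0,0],[[-0.1,0,-2.46],0,0]]}}

```text
clock: 31.15
tcp_pos: [0.4894, 0.1623, 0.0916]
orientation: [-0.0, 0.793, 0.609, -0.001]
wrist_force: [7.3, -2.5, -7.5]
finger_gap: 0.0162
```

```bash
python3 log.py cw; python3 ana.py | cut -c1-150
```

```text
t31.15 th -73.5 r 44.4 x -90.2 Ft(on tool) -6.99 Fr -2.64 Fx 7.73 gap 0.0162
centre mm [-0.76116534  0.60416713 44.97405438] rms 0.08512760304850572
all fric 6.3858892561967275 amp 5.0966221931736815 beta -105.08905982473023 target theta 285.0890598247302 rms 0.419255002950105 sig deg 1.57107598577
[[11.0, -11.1, 0.4], [43.5, -10.9, 0.0], [75.6, -8.7, 0.2], [106.5, -6.0, 0.2], [137.7, -4.1, -0.4], [168.2, -1.8, 0.0], [-162.8, -1.5, -0.2], [-134.7
cw fric 6.369354733593348 amp 5.017451941505102 beta -104.11897881691368 target theta 284.1189788169137 rms 0.3515326005309425 sig deg 1.5172459886504
[[11.0, -11.1, 0.3], [43.5, -10.9, -0.1], [75.6, -8.7, 0.0], [106.5, -6.0, 0.1], [137.7, -4.1, -0.5], [168.2, -1.8, 0.0], [-162.8, -1.5, -0.2], [-134.
ccw fric 3.2703661978270313 amp 6.021106340422785 beta -143.99417532978958 target theta 323.9941753297896 rms 0.07858468800705179 sig deg 0.5287729989
[[-15.1, 1.2, 0.0], [-44.7, 4.1, -0.1], [-74.2, 7.1, 0.1], [-103.4, 8.8, -0.0]]
```

Call:
{"api": "apply_moves", "payload": {"moves": [[[0,0,0],0,0],[[0,0,0],0,0],[[0,0,0],0,0],[[0,0,0],0,0],[[0,0,0],0,0],[[0,0,0],0,0],[[0,0,0],0,0],[[0,0,0],0,0],[[0,0,0],0,0],[[0,0,0],0,0]]}}

```text
clock: 32.4
tcp_pos: [0.4894, 0.1623, 0.092]
orientation: [-0.0, 0.793, 0.609, -0.001]
wrist_force: [5.7, -2.9, -3.1]
finger_gap: 0.0159
```

```bash
python3 log.py hold; python3 - <<'E'
from plan import *
s=env.get_state();print(s['qvel'])
c=env.read_camera('side');a=c['pixels'][120:240,200:320,::-1]; cv2.imwrite('pics/s9.png',cv2.resize(a,None,fx=5,fy=5,interpolation=cv2.INTER_CUBIC))
c=env.read_camera('wrist');save(c,'w9.png')
E
```

```text
t32.40 th -73.0 r 44.4 x -90.1 Ft(on tool) -2.61 Fr -2.18 Fx 6.29 gap 0.0159
[ 8.49686572e-04 -1.84911761e-03 -1.63407114e-03  1.50957250e-05
 -3.80391967e-04 -1.07107673e-03]
```

View pics/s9.png

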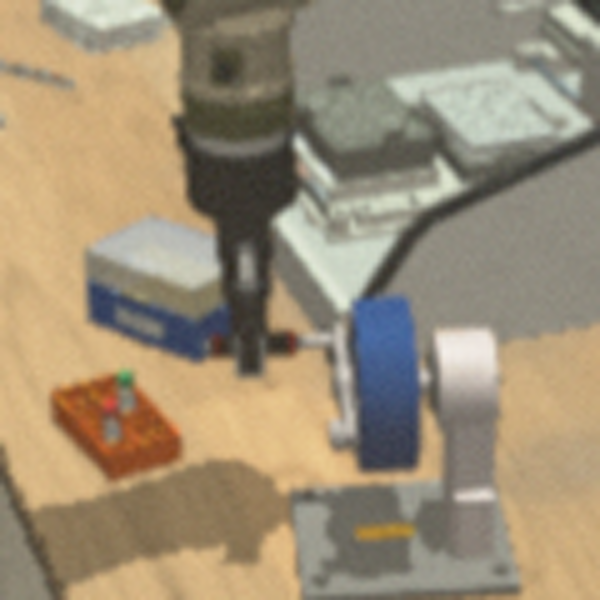

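View pics/w9.png

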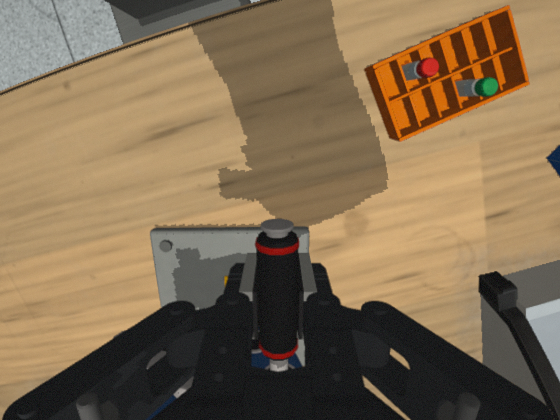

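```bash
python3 - <<'E'
from workcell import env
print(env.hand_in()); s=env.get_state();print(s['clock'],s['finger_gap'],s['tcp_pos'])
E
```

```text
the job is handed in; nothing more can be done
None
the job is handed in; nothing more can be done
```

I gripped the handle and turned the drum clockwise through a full turn, feeling it while moving. I then turned about 115° back the other way. The job is handed in with the handle still gripped, at about −74° (a quarter turn to the left of straight up, less 16°). That puts the heavy side over the yellow mark. The clock read about 32 s at the last move.

**Where the heavy side is:** A sine fit to all the force readings gave friction of about 6.4 N and a heavy-spot pull of about 5.1 N at the handle, which agrees with the task text. It put the resting angle at −75° ± 1.6°.

**Local check:** At the final angle, the force while moving was about −7.0 N clockwise and +7.1 N counter-clockwise. They nearly cancel, so the heavy side is straight down to within about 1–2°.

**At hand-in:** The joints were essentially still and the fingers were 16 mm apart, so still holding the sleeve. The last pictures show the tray and tip box undisturbed. I did not take a last picture of the timer, check weight and notebook; the arm only passed high above that side of the desk at the start.

**What went wrong or disagreed:**
- **First grasp missed:** The first grasp closed on air just above the handle without moving it. Pictures showed the real fingertips about 37 mm higher than the reported TCP. I lowered the tool by that much and the second grasp held.
- **Less data the other way:** I took only four counter-clockwise readings over part of a turn, and they cannot give the angle on their own. The result rests on the full clockwise turn plus the local check.

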